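# Show a glass ball to the desk camera in an arched dish

### The job

Tip the green glass ball out of the wooden scoop into the white dish without touching the ball, and set the scoop back down upright on the desk, clear of the dish. Then lift the dish by its brass arch, keep it level with the ball in its middle, and turn it a quarter turn so that its red tab faces the camera. Finish while still holding the dish like that, level, still and about 10 cm above the spot where it stood (the program ends holding it); leave the other things on the desk where they are.

Things in the scene. Friction and masses are not known exactly. Their poses are not given: they have to be found in the camera images.
- dish: Round white dished plate, loose on the desk, 144 mm across, about 0.3 kg, with a brass arch along its x axis: legs rise from the rim at x = +-70 mm to a level top bar. Origin: centre of its underside; z up; rim 44 mm up. The +y and -y sides are open for tipping things in. A red tab is on the rim at +y, which points to the robot's left (within 15 degrees) at the start.
- dish_in (a point): Centre of the dish's inner floor, 11 mm above its underside. The inside slopes down like a shallow cone to a small flat middle (about 20 mm across), where a ball comes to rest by itself.
- dish_grip (a point): Middle of the arch's top bar, 118 mm above the dish's underside: the place to grip, pinching across the bar (along the dish's y). The bar is 106 mm long (x), 14 mm thick (y), 10 mm high; below it is free air down to a ball in the dish (its top 47 mm above the underside).
- dish_tab (a point): Outer face of the red tab (30 mm wide, 14 mm high, sticking 16 mm out of the rim), at y = +87.5 mm in the dish's frame, 36 mm above its underside.
- scoop: Brown wooden scoop, about 0.2 kg, a trough open at the front, on the other side (left or right) from the dish. Origin on its underside below the grip; x to the open lip (away from the robot within 20 degrees at the start), z up. 54 mm wide outside, 44 inside; walls 44 mm high; back wall at x = -52 mm, lip at x = +80 mm.
- scoop_grip (a point): Grip point near the scoop's balance point, at x = 0, 108 mm above its underside. A level handle bar runs from a post on the back wall forward over the trough, x = -57 to +30 mm, 14 mm thick (y), 12 mm high: pinch across it (along the scoop's y).
- scoop_lip (a point): Middle of the open lip, x = +80 mm, 30 mm above the underside; the floor is 5 mm thick there and climbs 8 degrees towards the lip, so the ball stays at the back while level. It rolls out at 15 to 25 degrees of nose-down tilt; steep or sudden tipping may shoot it over the dish's far rim.
- ball_center (a point): Centre of the green glass ball, 36 mm in diameter, about 60 g; it starts in the scoop, against the back wall. It has some rolling resistance and stays put on slopes under about 6 degrees.
- camera_lens (a point): Front of the lens of the compact camera on a small tripod (fixed, about 150 mm high, lens 105 mm above the desk), beyond the dish as seen from the robot and pointing at it.
- clock: Round brass alarm clock, 104 mm across, 108 mm high, standing loose beyond the scoop; origin under its centre. Leave alone.
- tumbler: Empty glass tumbler, 72 mm across, 95 mm high; origin under its centre. Leave alone.
- eraser: Blue and white eraser, 55 x 22 x 14 mm; origin under its centre. Leave alone.
- pencil: Red pencil lying on the desk, about 168 mm long, 8 mm thick; origin under the middle of its shaft. Leave alone.
- weight: Brass paperweight with a knob, 48 mm across, 36 mm high; origin under its centre. Leave alone.
Things that resemble listed ones, but are neither listed nor needed, are in the scene too. What is shaped like the scoop but blue or turquoise is not meant.

How it is judged (in metres and radians):
On the way, in this order (a step that is already met when the one before it is completed fails the run):
1. the ball has rolled out of the scoop into the dish (horizontal distance between ball_center and dish_in below 0.045 m and z of ball_center in the frame of dish below 0.06 m and contact force between ball and scoop below 0.05 N), for 0.2 s.
2. the scoop is set down upright on the desk and let go, the ball still in the dish (all of step 1 and height (world z) of scoop below 0.006 m and angle between scoop's own z axis and vertical below 0.08 rad and contact force between the fingers and scoop below 0.1 N and linear speed of scoop below 0.03 m/s), for 0.2 s.
3. the dish is lifted clear of the desk by its arch, level, with the ball in it (all of step 1 and height (world z) of dish above 0.03 m and angle between dish's own z axis and vertical below 0.15 rad and contact force between the fingers and dish above 0.5 N), for 0.2 s.
At the end, for the whole second after the job is handed in: Fingers hold the dish 50-160 mm above the desk, within 0.2 m of its start, still, tilt < 0.10 rad, nothing else carrying it; ball within 18 mm of its middle; lens within 50 mm of the dish's y axis on the tab's side; scoop upright on the desk, let go, over 140 mm from the dish (centres) (height (world z) of dish between 0.05 and 0.16 m and angle between dish's own z axis and vertical below 0.1 rad and linear speed of each of dish, scoop below 0.03 m/s and angular speed of dish below 0.2 rad/s and contact force between the fingers and dish above 0.5 N and contact force between each of dish, the fingers and scoop below 0.1 N and contact force between dish and tumbler below 0.1 N and contact force between dish and clock below 0.1 N and horizontal distance between ball_center and dish_in below 0.018 m and z of ball_center in the frame of dish below 0.045 m and x of camera_lens in the frame of dish between -0.05 and 0.05 m and y of camera_lens in the frame of dish above 0.12 m and height (world z) of scoop below 0.006 m and angle between scoop's own z axis and vertical below 0.08 rad and horizontal distance between scoop and dish above 0.14 m and distance of dish from where it was at the start of the episode below 0.2 m); the arm keeps its last pose, push and grip.
It fails at once if the ball drops onto the desk (height (world z) of ball_center below 0.022 m).
It fails at once if the gripper touches the ball (contact force between the fingers and ball above 0.1 N).
It fails at once if the dish is tilted by more than 0.3 rad (angle between dish's own z axis and vertical above 0.3 rad).
It fails at once if the clock, tumbler, eraser, pencil or paperweight is moved by more than 20 mm (distance of any of clock, tumbler, eraser, pencil, weight from where it was at the start of the episode above 0.02 m).
It also fails if it takes over 67 s, if anything falls off the work surface, if the arm or the gripper's body presses on something with over 40 N, if the wrist force passes 120 N, or if a joint passes its speed limit or range.

### The arm

A 7-joint arm with a two-finger parallel gripper is mounted at the origin on the work surface. World frame = base frame: x ahead of the robot, y to its left, z up, the work surface at z = 0. Lengths are in mm, angles in rad, forces in N, time in s.
With the tool pointing down it reaches from about 425 to 950 mm from the base axis. Payload 16.7 kg.
Tool frame: the origin (TCP) lies at the very end of the fingers, on their centre line; the grasp point (between the pads) lies 19 mm behind it; z points along the fingers, y is the line along which they close (so a half turn about z gives the same grasp; the last joint's range is limited). The gripper opens to 94 mm and grips with 3 to 60 N. Pads are 16 mm wide; open, the fingers measure 119 mm over their backs; the gripper's body (75 mm by 177 mm) begins 78 mm behind the grasp point.
Start: joints at [-1.327, 0.426, 0.074, 1.606, -0.034, 1.111, -0.067], TCP at [258.998, 623.293, 205.467] pointing down, gripper open.
Joint ranges: [-2.85, 2.85], [-0.5, 2.14], [-1.23, 1.37], [0.21, 2.46], [-1.02, 4.16], [0.16, 2.05], [-2.73, 2.73]. Speed limits (rad/s): [1.89, 1.89, 2.39, 2.39, 3.01, 3.01, 3.01].

### API

Orientations are given as a rotation vector (axis times angle).
In Python, from station import manip, cams, finish_job, recognise, spot_point gives the robot as it stands. The module is installed in compiled form; this text tells all that it offers.
- The arm moves only by the tool jog_arm, never from a script. Its argument "plan" is a list that holds one entry, the list of rows, each a list of 7 numbers: the shift along the tool's x, y, z scaled (see below), then the turn, a rotation vector about the tool's x, y, z scaled (see below), then the opening, from -1 (shut) to 1 (fully open). A call has exactly 5 rows; each row shifts and turns the commanded pose from where the row before left it, along the tool's axes as they then stand; what a row does not reach is not made up. The controller multiplies each number of a shift by 30 mm and each number of a turn by 0.12 rad. A row lasts 1/8 s, in which the tool goes at most 62.5 mm and 10.7 degrees, less where a joint would pass 70% of its speed; a pose out of reach is approached as far as the arm can. A call with a number of a shift or a turn outside -1 to 1 is refused whole. A call with a gripper value outside its range is refused whole. The fingers move at their own pace and stop on an object; the grip force is fixed at half the most. Time passes only in rows, so rows that do not move let the fingers close, or fill a call up. It gives the time, the measured TCP pose, the force, the opening and the grip force at its end, in the units of the state.
- manip.get_obs(): the state, without advancing time (a new reading comes with each control period).
- cams.capture(name): name is "scene" or "top" or "wrist"; returns a dict with "color" (480x640x3 uint8, red, green, blue), "fx", "fy", "cx", "cy" (pixels), "position" and "attitude" of the camera in the world. Camera axes: x right, y down, z forward; pixel columns grow to the right and rows downward; lengths in mm; the calibration is good to about 2 mm. The wrist camera is an equidistant fisheye: a pixel r from the principal point sees the ray r / f radians off the axis. A picture is of the moment at which its call begins. There is no depth.
- finish_job(): hands the job in; it is judged then, once.
Trained networks look in the newest picture that a camera, given by its name, has taken for a name from the list of things; names that differ only in an ending like _2 or _b are one class to them, and where a whole thing is asked for, a point or a joint stands for the part that bears it (a point fixed in the world has none). Each returns a list of dicts, best first, with "conf" (0 to 1); they miss things now and then, are a little off and sometimes report something else, mostly with a low value. They report only what shows in the picture. A call takes as long as a camera call. They do not tell look-alikes from the thing itself.
- recognise(camera, name): "point" ([column, row] as shares, 0 to 1, of the picture: columns of its width, rows of its height, amid what is visible of it).
- spot_point(camera, name): "point" ([column, row] as shares, 0 to 1, of the picture: columns of its width, rows of its height: a listed point, or the origin of a listed thing).
The state is a dict: "t": time; "joint_positions": joint angles; "joint_velocities": joint speeds; "tau": joint torques, N m; "eef_pos": TCP position; "orientation": TCP orientation; "force": force on the tool from outside, world axes, zero at the start; "torque": the same for the moment, N m; "opening": finger opening in mm; "gripper_force": force on a finger pad.
Only numpy, scipy, OpenCV 4.12 (cv2) and the standard library are available. Lean on these libraries where they do the work, as an engineer would, in place of code of your own. Each camera call takes 0.05 s, during which the arm holds its last target. There are 200 camera calls.

## Working session

There is one attempt and no reset: what is moved stays moved. The work goes in short steps, Python scripts to look and compute and a tool call to move; the robot and the scene stay as the last step left them, time stands still between calls to the robot, and variables do not carry over. Pictures are saved under pics/ and viewed, at most 10 in all, crops included, and the job is handed in when it is done.

Besides the shell and the picture viewer there is one more tool, called in YAML: its name, and indented under it one key for each argument. jog_arm: Moves the arm, as the interface text tells. Its arguments: {"type":"object","properties":{"plan":{"type":"array","items":{"type":"array","items":{"type":"array","items":{"type":"number"}}}}},"required":["plan"]}

```bash
mkdir -p pics
cat > h.py <<'E'
import numpy as np, cv2
from scipy.spatial.transform import Rotation as R
from station import manip, cams, finish_job, recognise, spot_point
def cap(n,save=None):
    c=cams.capture(n)
    if save: cv2.imwrite('pics/'+save,c['color'][:,:,::-1])
    return c
def rot(a):
    a=np.array(a,float)
    return a if a.shape==(3,3) else (R.from_rotvec(a).as_matrix() if a.size==3 else R.from_quat(a).as_matrix())
def ray(c,u,v,fish=False):
    x=(u-c['cx'])/c['fx'];y=(v-c['cy'])/c['fy']
    if fish:
        r=np.hypot(x,y);d=np.array([x/r*np.sin(r),y/r*np.sin(r),np.cos(r)]) if r>0 else np.array([0,0,1.])
    else: d=np.array([x,y,1.])
    return rot(c['attitude'])@d
def atz(c,u,v,z,fish=False):
    d=ray(c,u,v,fish);p=np.array(c['position'],float);return p+d*(z-p[2])/d[2]
def proj(c,P):
    q=rot(c['attitude']).T@(np.array(P,float)-np.array(c['position']));return c['fx']*q[0]/q[2]+c['cx'],c['fy']*q[1]/q[2]+c['cy']
E
python3 - <<'E'
from h import *
Z=dict(dish=0,dish_in=11,dish_grip=118,dish_tab=36,scoop=0,scoop_grip=108,scoop_lip=30,ball_center=30,camera_lens=105,clock=0,tumbler=0,eraser=0,pencil=0,weight=0)
for n in ('top','scene'):
    c=cap(n,n+'0.png'); print(n,c['fx'],c['position'],c['attitude'])
    for k,z in Z.items():
        for d in spot_point(n,k)[:2]:
            u,v=d['point'][0]*640,d['point'][1]*480
            print(k,round(d['conf'],2),round(u),round(v),atz(c,u,v,z).round(0))
o=manip.get_obs();print(o['eef_pos'],o['orientation'],o['opening'],o['t'])
E
```

```text
top 474.8766661705783 [ 368.76252504   -3.72166545 1126.76573414] [-2.13547698  2.18768045 -0.15299408]
dish 0.76 391 239 [ 524. -189.    0.]
dish_in 0.71 393 237 [ 528. -192.   11.]
dish_in 0.26 410 136 [ 776. -243.   11.]
dish_grip 0.84 400 228 [ 532. -189.  118.]
dish_tab 0.86 355 234 [532. -99.  36.]
scoop 0.94 393 334 [ 300. -182.    0.]
scoop 0.91 177 213 [600. 326.   0.]
scoop_grip 0.92 205 317 [351. 230. 108.]
scoop_grip 0.84 164 202 [602. 322. 108.]
scoop_lip 0.93 237 213 [589. 176.  30.]
scoop_lip 0.79 141 202 [621. 401.  30.]
ball_center 0.39 246 259 [480. 156.  30.]
camera_lens 0.65 409 134 [ 746. -221.  105.]
clock 0.96 233 163 [719. 191.   0.]
clock 0.67 244 251 [504. 164.   0.]
tumbler 0.98 307 137 [783.   9.   0.]
eraser 0.4 353 232 [542. -97.   0.]
pencil 0.74 473 277 [ 428. -380.    0.]
pencil 0.53 302 266 [465.  27.   0.]
weight 0.86 134 271 [461. 424.   0.]
scene 487.4343710068539 [ 923.73366904 -432.31238995  893.79360884] [-2.30182168 -1.01821672  0.3317784 ]
dish 0.77 274 329 [ 533. -185.    0.]
dish 0.39 338 401 [ 725. -191.    0.]
dish_in 0.84 275 328 [ 537. 
[... 174 characters left out ...]
]
dish_tab 0.56 430 354 [786. -11.  36.]
scoop 0.98 380 233 [506. 155.   0.]
scoop 0.8 457 224 [612. 309.  -0.]
scoop_grip 0.95 470 189 [605. 323. 108.]
scoop_grip 0.8 325 103 [167. 291. 108.]
scoop_lip 0.89 388 166 [386. 307.  30.]
scoop_lip 0.83 182 231 [ 218. -194.   30.]
ball_center 0.54 373 216 [477. 158.  30.]
camera_lens 0.67 337 401 [ 747. -221.  105.]
clock 0.7 462 283 [720. 186.   0.]
tumbler 0.94 430 354 [779.   7.   0.]
tumbler 0.58 379 231 [500. 157.   0.]
eraser 0.61 324 252 [460.  20.   0.]
pencil 0.64 161 349 [ 418. -377.    0.]
weight 0.79 437 175 [473. 403.   0.]
[259.02291574 623.2956782  205.4781035 ] [-6.14682086e-01 -3.08085033e+00  2.62411913e-05] 93.66374772910915 1.5
```

View pics/top0.png

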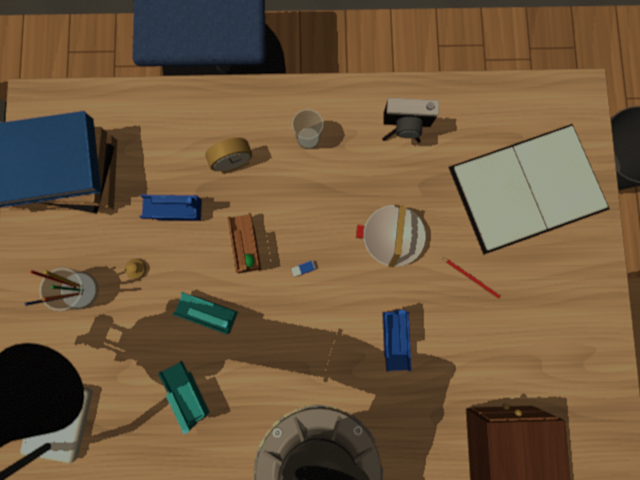

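View pics/scene0.png

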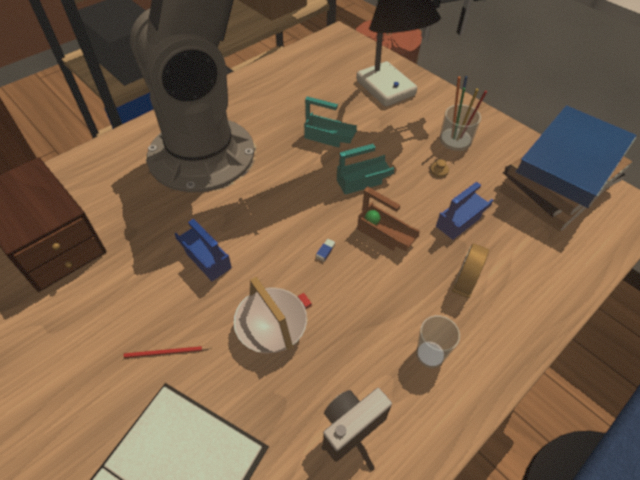

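The top view shows the brown scoop at about (245,243) with the green ball at (250,261), the dish at (395,236) with its tab at (360,232), and the camera at (408,125). The turquoise and blue scoops are decoys. I'll zoom in on the scoop and dish.

Run:
```python
import cv2,numpy as np
a=cv2.imread('pics/top0.png');b=cv2.imread('pics/scene0.png')
z=lambda i,u,v,w,h,s=5:cv2.resize(i[v:v+h,u:u+w],None,fx=s,fy=s,interpolation=cv2.INTER_CUBIC)
im=np.vstack([np.hstack([z(a,210,200,80,60),z(a,350,200,80,60)]),np.hstack([z(b,345,185,80,60),z(b,230,270,100,75,4)])])
cv2.imwrite('pics/crop.png',im)
```

```text
(no output)
```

View pics/crop.png

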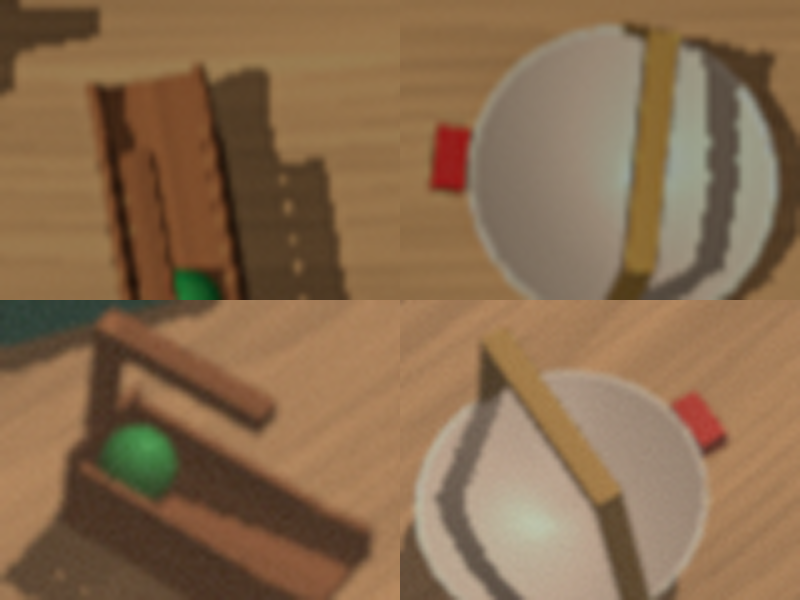

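Run:
```python
from h import *
t=cap('top');s=cap('scene')
f=lambda c,u,v,z:atz(c,u,v,z).round(1)[:2]
h1,h0=f(s,397.4,206.6,114),f(s,365.6,189.4,114)
print('handle',h1,h0,np.degrees(np.arctan2(*(h1-h0)[::-1])),np.linalg.norm(h1-h0))
a,b=f(t,228.4,217,44),f(t,250,213.6,44);print('lip',a,b,(a+b)/2,np.linalg.norm(a-b),np.degrees(np.arctan2(*(a-b)[::-1]))-90)
for c,p,q in((t,(402.6,206),(398,254.4)),(s,(283,319.25),(253.75,278))):
    A,B=f(c,*p,123),f(c,*q,123);print('bar',A,B,(A+B)/2,np.linalg.norm(A-B),np.degrees(np.arctan2(*(A-B)[::-1])))
# colour fit
for n,c in(('t',t),('s',s)):
    hsv=cv2.cvtColor(c['color'],cv2.COLOR_RGB2HSV)
    m=cv2.inRange(hsv,(45,120,30),(75,255,255)); 
    u0,v0=((235,245) if n=='t' else (360,205)); k=np.zeros_like(m);k[v0:v0+30,u0:u0+30]=m[v0:v0+30,u0:u0+30]
    ys,xs=np.nonzero(k);print('ball',len(xs),f(c,xs.mean()+.0,ys.mean(),24))
    m=cv2.inRange(hsv,(172,150,80),(180,255,255))|cv2.inRange(hsv,(0,190,100),(4,255,255)); 
    u0,v0=((345,215) if n=='t' else (290,285)); k=np.zeros_like(m);k[v0:v0+35,u0:u0+35]=m[v0:v0+35,u0:u0+35]
    ys,xs=np.nonzero(k);print('tab',len(xs),f(c,xs.mean(),ys.mean(),40))
```

```text
handle [535.4 159.1] [455.2 144.6] 10.248254957799173 81.50024539840355
lip [577.7 193.5] [584.6 143.7] [581.15 168.6 ] 50.2757396763091 7.888349444887851
bar [ 578.1 -195.9] [ 473.4 -181.2] [ 525.75 -188.55] 105.72691237334045 -7.992151305685376
bar [ 582.2 -196.1] [ 479.  -181.2] [ 530.6  -188.65] 104.27008199862513 -8.215583583916837
ball 94 [478.9 149.4]
tab 66 [ 537.6 -109.4]
ball 54 [469.4 166.6]
tab 0 [nan nan]<stdin>:17: RuntimeWarning: Mean of empty slice.
  ret = ret.dtype.type(ret / rcount)
```

```bash
cat >> h.py <<'E'
from scipy.spatial.transform import Slerp
def down(ydeg,tilt=0):
    "tool down, tool y at world azimuth ydeg; tilt: nose-down degrees (scoop lip = tool -x)"
    a=np.radians(ydeg);y=np.array([np.cos(a),np.sin(a),0]);z=np.array([0,0,-1.]);x=np.cross(y,z)
    return R.from_matrix(np.c_[x,y,z])*R.from_rotvec([0,np.radians(-tilt),0])
def state():
    o=manip.get_obs();return np.array(o['eef_pos']),R.from_matrix(rot(o['orientation'])),o
def plan(legs,p=None,r=None,show=True):
    "legs: (pos,rotation,rows)"
    if p is None: p,r,_=state()
    out=[]
    for P,Q,n in legs:
        p0,r0=p,r;sl=Slerp([0,1],R.concatenate([r0,Q]))
        for i in range(1,n+1):
            pt=p0+(np.array(P)-p0)*i/n;rt=sl(i/n)
            s=np.round(r.inv().apply(pt-p)/30,2);w=np.round((r.inv()*rt).as_rotvec()/.12,2)
            p=p+r.apply(s*30);r=r*R.from_rotvec(w*.12);out.append(list(s)+list(w))
    a=np.array(out)+0.
    if np.abs(a).max()>1: print('TOO BIG',np.abs(a).max())
    for i in range(0,len(a),5): print([[float(round(v,2)) for v in q] for q in a[i:i+5]])
E
python3 - <<'E'
from h import *
p,r,o=state();print(p,r.as_matrix().round(2))
plan([((400,330,240),down(90),10),((504,156,185),down(99),5)])
E
```

```text
[258.99211796 623.27359542 205.43444635] [[-0.92  0.38 -0.  ]
 [ 0.38  0.92 -0.  ]
 [-0.   -0.   -1.  ]]
TOO BIG 1.24
[[-0.81, -0.72, -0.12, 0.0, 0.0, -0.33], [-0.78, -0.76, -0.11, 0.0, 0.0, -0.33], [-0.75, -0.78, -0.12, 0.0, 0.0, -0.32], [-0.72, -0.81, -0.11, 0.0, 0.0, -0.33], [-0.68, -0.84, -0.12, 0.0, 0.0, -0.33]]
[[-0.66, -0.87, -0.11, 0.0, 0.0, -0.33], [-0.61, -0.89, -0.12, 0.0, 0.0, -0.33], [-0.58, -0.92, -0.11, 0.0, 0.0, -0.33], [-0.55, -0.93, -0.12, 0.0, 0.0, -0.32], [-0.51, -0.96, -0.11, 0.0, 0.0, -0.33]]
[[-0.69, -1.16, 0.37, 0.0, 0.0, -0.26], [-0.66, -1.18, 0.36, 0.0, 0.0, -0.26], [-0.62, -1.2, 0.37, 0.0, 0.0, -0.27], [-0.58, -1.22, 0.37, 0.0, 0.0, -0.26], [-0.54, -1.24, 0.36, 0.0, 0.0, -0.26]]
```

jog_arm:
  plan:
    - [[-0.8,-0.7,-0.1,0,0,-0.33,1],[-0.8,-0.75,-0.1,0,0,-0.33,1],[-0.75,-0.8,-0.1,0,0,-0.33,1],[-0.7,-0.8,-0.1,0,0,-0.33,1],[-0.7,-0.85,-0.1,0,0,-0.33,1]]

```text
t: 2.22
eef_pos: [330.3, 476.0, 220.6]
orientation: [0.305, 3.127, 0.0]
force: [0.3, 0.3, 0.2]
opening: 94.2
gripper_force: 0.0
```

jog_arm:
  plan:
    - [[-0.65,-0.85,-0.1,0,0,-0.33,1],[-0.6,-0.9,-0.1,0,0,-0.33,1],[-0.6,-0.9,-0.1,0,0,-0.33,1],[-0.55,-0.95,-0.1,0,0,-0.33,1],[-0.5,-0.95,-0.1,0,0,-0.33,1]]

```text
t: 2.85
eef_pos: [401.0, 330.0, 235.7]
orientation: [-0.005, 3.141, 0.0]
force: [0.2, 0.4, 0.0]
opening: 94.4
gripper_force: 0.0
```

Run:
```python
from h import *
p,r,o=state();print(p,r.as_matrix().round(2))
plan([((504,156,185),down(99),10)])
```

```text
[401.03456939 330.03953208 235.74545915] [[-1. -0.  0.]
 [-0.  1.  0.]
 [-0.  0. -1.]]
[[-0.34, -0.58, 0.17, 0.0, 0.0, -0.13], [-0.33, -0.59, 0.17, 0.0, 0.0, -0.13], [-0.33, -0.59, 0.17, 0.0, 0.0, -0.12], [-0.31, -0.6, 0.17, 0.0, 0.0, -0.13], [-0.31, -0.6, 0.17, 0.0, 0.0, -0.13]]
[[-0.29, -0.6, 0.16, 0.0, 0.0, -0.13], [-0.29, -0.61, 0.17, 0.0, 0.0, -0.13], [-0.27, -0.62, 0.17, 0.0, 0.0, -0.12], [-0.27, -0.62, 0.17, 0.0, 0.0, -0.13], [-0.26, -0.62, 0.17, 0.0, 0.0, -0.13]]
```

jog_arm:
  plan:
    - [[-0.34,-0.58,0.17,0,0,-0.13,1],[-0.33,-0.59,0.17,0,0,-0.13,1],[-0.33,-0.59,0.17,0,0,-0.13,1],[-0.31,-0.6,0.17,0,0,-0.13,1],[-0.31,-0.6,0.17,0,0,-0.13,1]]

```text
t: 3.48
eef_pos: [452.5, 243.3, 210.0]
orientation: [-0.127, 3.139, 0.0]
force: [-0.3, -0.2, -0.0]
opening: 94.3
gripper_force: 0.0
```

jog_arm:
  plan:
    - [[-0.3,-0.6,0.17,0,0,-0.13,1],[-0.3,-0.6,0.17,0,0,-0.13,1],[-0.27,-0.62,0.17,0,0,-0.13,1],[-0.27,-0.62,0.17,0,0,-0.13,1],[-0.26,-0.62,0.17,0,0,-0.13,1]]

```text
t: 4.1
eef_pos: [504.5, 156.7, 184.5]
orientation: [-0.249, 3.131, 0.0]
force: [-0.4, 0.5, 0.4]
opening: 94.2
gripper_force: 0.0
```

Run:
```python
from h import *
p,r,o=state();print(p,np.degrees(np.arctan2(*r.as_matrix()[[1,0],1])))
c=cap('wrist','w0.png')
for k,z in dict(scoop=0,scoop_grip=108,scoop_lip=30,ball_center=24).items():
    for d in spot_point('wrist',k)[:2]:
        u,v=d['point'][0]*640,d['point'][1]*480
        print(k,round(d['conf'],2),round(u),round(v),atz(c,u,v,z,True).round(1))
```

```text
[504.50317945 156.74381866 184.4706958 ] 99.08730572081727
scoop 0.94 419 82 [358.  237.1   0. ]
scoop 0.82 313 215 [509.4 155.7   0. ]
scoop_grip 0.9 317 247 [506.8 158.4 108. ]
scoop_grip 0.63 458 63 [355.9 235.9 108. ]
scoop_lip 0.71 505 339 [611.6 400.6  30. ]
scoop_lip 0.65 494 123 [383.2 311.2  30. ]
ball_center 0.65 314 191 [480.8 151.8  24. ]
```

View pics/w0.png

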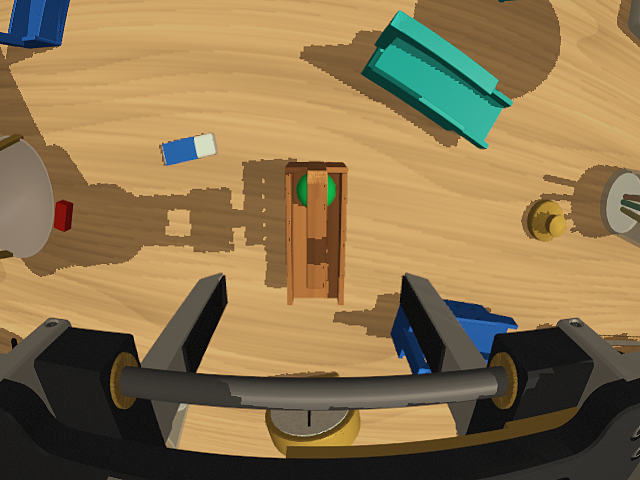

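The wrist view shows the brown scoop centred at (317,235), aligned with the fingers, with the ball at its back (317,190). The clock is beyond it. I'll go down, grip and lift.

jog_arm:
  plan:
    - [[-0.06,0.03,0.6,0,0,0,1],[0,0,0.8,0,0,0,1],[0,0,0.8,0,0,0,1],[0,0,0.7,0,0,0,1],[0,0,0.28,0,0,0,1]]

```text
t: 4.97
eef_pos: [505.0, 159.2, 88.3]
orientation: [0.25, -3.13, 0.0]
force: [0.0, 0.3, 0.2]
opening: 93.8
gripper_force: 0.0
```

jog_arm:
  plan:
    - [[0,0,0,0,0,0,-1],[0,0,0,0,0,0,-1],[0,0,0,0,0,0,-1],[0,0,0,0,0,0,-1],[0,0,0,0,0,0,-1]]

```text
t: 5.6
eef_pos: [505.8, 158.5, 89.2]
orientation: [-0.248, 3.132, 0.0]
force: [0.5, 0.7, -0.1]
opening: 47.4
gripper_force: 0.0
```

jog_arm:
  plan:
    - [[0,0,0,0,0,0,-1],[0,0,0,0,0,0,-1],[0,0,0,0,0,0,-1],[0,0,0,0,0,0,-1],[0,0,0,0,0,0,-1]]

```text
t: 6.22
eef_pos: [505.7, 158.5, 89.0]
orientation: [0.248, -3.132, 0.0]
force: [0.2, -0.3, -2.0]
opening: 13.7
gripper_force: 30.0
```

jog_arm:
  plan:
    - [[0,0,0,0,0,0,-1],[0,0,-0.2,0,0,0,-1],[0,0,-0.5,0,0,0,-1],[0,0,-0.7,0,0,0,-1],[0,0,-0.7,0,0,0,-1]]

```text
t: 6.85
eef_pos: [505.8, 158.5, 153.7]
orientation: [-0.248, 3.131, 0.0]
force: [0.3, -0.3, -2.4]
opening: 13.8
gripper_force: 30.0
```

Run:
```python
from h import *
C=np.array([529,-188.6]);yh=np.array([np.cos(np.radians(81.9)),np.sin(np.radians(81.9))])
g=C+yh*190
plan([((*g,176),down(-8.1),20)])
```

```text
[[-0.04, -0.27, -0.04, 0.0, 0.0, 0.78], [-0.07, -0.27, -0.03, 0.0, 0.0, 0.78], [-0.09, -0.27, -0.04, 0.0, 0.0, 0.78], [-0.11, -0.25, -0.04, 0.0, 0.0, 0.78], [-0.14, -0.24, -0.04, 0.0, 0.0, 0.78]]
[[-0.16, -0.23, -0.03, 0.0, 0.0, 0.78], [-0.18, -0.21, -0.04, 0.0, 0.0, 0.77], [-0.2, -0.19, -0.04, 0.0, 0.0, 0.78], [-0.22, -0.18, -0.03, 0.0, 0.0, 0.78], [-0.23, -0.15, -0.04, 0.0, 0.0, 0.78]]
[[-0.24, -0.13, -0.04, 0.0, 0.0, 0.78], [-0.26, -0.11, -0.04, 0.0, 0.0, 0.78], [-0.26, -0.08, -0.03, 0.0, 0.0, 0.78], [-0.28, -0.06, -0.04, 0.0, 0.0, 0.78], [-0.27, -0.03, -0.04, 0.0, 0.0, 0.78]]
[[-0.28, 0.0, -0.03, 0.0, 0.0, 0.78], [-0.28, 0.02, -0.04, 0.0, 0.0, 0.78], [-0.27, 0.04, -0.04, 0.0, 0.0, 0.78], [-0.27, 0.07, -0.04, 0.0, 0.0, 0.78], [-0.26, 0.1, -0.03, 0.0, 0.0, 0.77]]
```

jog_arm:
  plan:
    - [[-0.04,-0.27,-0.04,0,0,0.4,-1],[-0.07,-0.27,-0.04,0,0,0.78,-1],[-0.09,-0.27,-0.04,0,0,0.8,-1],[-0.11,-0.25,-0.04,0,0,0.8,-1],[-0.14,-0.24,-0.04,0,0,0.8,-1]]

```text
t: 7.48
eef_pos: [519.4, 118.3, 157.6]
orientation: [-0.434, -3.111, 0.001]
force: [-0.4, 0.4, -2.3]
opening: 13.6
gripper_force: 30.0
```

jog_arm:
  plan:
    - [[-0.16,-0.23,-0.04,0,0,0.8,-1],[-0.18,-0.21,-0.04,0,0,0.8,-1],[-0.2,-0.19,-0.04,0,0,0.8,-1],[-0.22,-0.18,-0.04,0,0,0.8,-1],[-0.23,-0.15,-0.04,0,0,0.8,-1]]

```text
t: 8.1
eef_pos: [533.3, 78.9, 163.7]
orientation: [-1.161, -2.919, 0.001]
force: [-0.3, -0.2, -2.5]
opening: 13.5
gripper_force: 30.0
```

jog_arm:
  plan:
    - [[-0.24,-0.13,-0.04,0,0,0.8,-1],[-0.26,-0.11,-0.04,0,0,0.8,-1],[-0.26,-0.08,-0.04,0,0,0.8,-1],[-0.28,-0.06,-0.04,0,0,0.8,-1],[-0.27,-0.03,-0.04,0,0,0.8,-1]]

```text
t: 8.72
eef_pos: [546.4, 39.5, 169.7]
orientation: [-1.822, -2.559, 0.001]
force: [-1.2, -0.4, -2.8]
opening: 13.4
gripper_force: 30.0
```

jog_arm:
  plan:
    - [[-0.28,0,-0.04,0,0,0.8,-1],[-0.28,0.02,-0.04,0,0,0.8,-1],[-0.27,0.04,-0.04,0,0,0.8,-1],[-0.27,0.07,-0.04,0,0,0.8,-1],[-0.26,0.1,-0.04,0,0,0.6,-1]]

```text
t: 9.35
eef_pos: [559.3, -0.1, 175.7]
orientation: [-2.353, -2.082, 0.001]
force: [-0.6, 1.0, -3.0]
opening: 13.6
gripper_force: 30.0
```

Run:
```python
from h import *
p,r,o=state();print(p,np.degrees(np.arctan2(*r.as_matrix()[[1,0],1])),o['joint_positions'])
for n in('top','scene'):
    c=cap(n,n+'1.png')
    for k,z in dict(ball_center=100,scoop_lip=115,dish_grip=118,dish_tab=36,dish_in=11).items():
      for d in spot_point(n,k)[:2]:
        u,v=d['point'][0]*640,d['point'][1]*480
        print(n,k,round(d['conf'],2),round(u),round(v),atz(c,u,v,z).round(1))
a=cv2.imread('pics/top1.png');b=cv2.imread('pics/scene1.png')
cv2.imwrite('pics/c1.png',np.hstack([cv2.resize(a[140:300,260:460],(400,320)),cv2.resize(b[200:360,220:420],(400,320))]))
```

```text
[ 5.59284987e+02 -1.22172555e-01  1.75675813e+02] -6.984013034846775 [-0.67181076  0.31884321  0.68426417  1.9289502  -0.24097336  0.97652972
  0.00223302]
top ball_center 0.57 230 164 [687.6 180.4 100. ]
top scoop_lip 0.77 176 303 [382.6 290.  115. ]
top scoop_lip 0.77 141 204 [596.2 368.8 115. ]
top dish_grip 0.88 398 230 [ 526.7 -184.1  118. ]
top dish_grip 0.21 137 270 [453.1 372.9 118. ]
top dish_tab 0.77 353 232 [537.3 -95.2  36. ]
top dish_in 0.82 393 238 [ 524.8 -191.4   11. ]
scene ball_center 0.58 367 245 [557.1  45.4 100. ]
scene scoop_lip 0.8 318 272 [544.8 -79.2 115. ]
scene scoop_lip 0.69 482 198 [642.8 313.5 115. ]
scene dish_grip 0.55 265 299 [ 527.3 -192.2  118. ]
scene dish_tab 0.93 309 298 [540.6 -99.2  36. ]
scene dish_in 0.55 275 325 [ 532.1 -182.5   11. ]
```

View pics/c1.png

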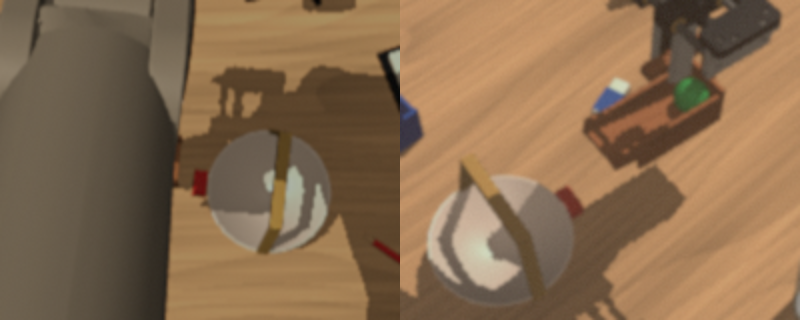

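The scene crop shows the ball still at the back of the scoop (crop 690,95), and the lip points at the dish's tab side. I'll approach with a slight pretilt.

```bash
cat >> h.py <<'E'
C=np.array([529,-188.5]);yh=np.array([np.cos(np.radians(81.9)),np.sin(np.radians(81.9))])
def pour(t,d=45,h=85):
    q=down(-8.1,t);return np.array([*(C+yh*d),h])-q.apply([-80,0,59]),q
E
python3 - <<'E'
from h import *
for t in (0,12,20):
    P,q=pour(t);print(P,(P+q.apply([-80,0,89]))[2],q.apply([-1,0,0]).round(2))
plan([(*pour(5,85,95),5),(*pour(12),10),(*pour(17),5),(*pour(20),5)])
E
```

```text
[546.61265399 -64.74704279 144.        ] 55.0 [-0.14 -0.99  0.  ]
[548.09473738 -54.3333821  126.07777318] 55.65557197798583 [-0.14 -0.97  0.21]
[548.77613578 -49.54562739 113.08025316] 56.80922137642275 [-0.13 -0.93  0.34]
[[-0.15, -0.03, 0.2, 0.0, -0.15, 0.04], [-0.14, -0.02, 0.19, 0.0, -0.14, 0.04], [-0.14, -0.03, 0.2, 0.01, -0.15, 0.05], [-0.13, -0.02, 0.21, 0.0, -0.14, 0.04], [-0.14, -0.03, 0.2, 0.0, -0.15, 0.04]]
[[-0.11, 0.0, 0.08, 0.0, -0.1, 0.0], [-0.1, 0.0, 0.08, 0.0, -0.1, 0.0], [-0.11, 0.0, 0.08, 0.0, -0.1, 0.0], [-0.1, 0.0, 0.08, 0.0, -0.11, 0.0], [-0.11, 0.0, 0.09, 0.0, -0.1, 0.0]]
[[-0.1, 0.0, 0.08, 0.0, -0.1, 0.0], [-0.1, 0.0, 0.09, 0.0, -0.1, 0.0], [-0.1, 0.0, 0.09, 0.0, -0.1, 0.0], [-0.1, 0.0, 0.09, 0.0, -0.1, 0.0], [-0.1, 0.0, 0.09, 0.0, -0.11, 0.0]]
[[0.03, 0.0, 0.05, 0.0, -0.14, 0.0], [0.04, 0.0, 0.04, 0.0, -0.15, 0.0], [0.03, 0.0, 0.05, 0.0, -0.14, 0.0], [0.03, 0.0, 0.04, 0.0, -0.15, 0.0], [0.04, 0.0, 0.05, 0.0, -0.14, 0.0]]
[[0.02, 0.0, 0.03, 0.0, -0.09, 0.0], [0.02, 0.0, 0.03, 0.0, -0.09, 0.0], [0.02, 0.0, 0.02, 0.0, -0.08, 0.0], [0.02, 0.0, 0.03, 0.0, -0.09, 0.0], [0.02, 0.0, 0.03, 0.0, -0.09, 0.0]]
```

```bash
sed -i 's/np.radians(-tilt)/np.radians(tilt)/' h.py
python3 - <<'E'
from h import *
for t in (0,12,20):
    P,q=pour(t);print(P,(P+q.apply([-80,0,89]))[2],q.apply([-1,0,0]).round(2))
plan([(*pour(5,85,95),5),(*pour(12),10),(*pour(17),5),(*pour(20),5)])
E
```

```text
[546.61265399 -64.74704279 144.        ] 55.0 [-0.14 -0.99  0.  ]
[544.63792581 -78.62220623 159.34364371] 55.65557197798584 [-0.14 -0.97 -0.21]
[543.08959076 -89.50137532 167.80347609] 56.809221376422755 [-0.13 -0.93 -0.34]
[[-0.21, -0.03, 0.1, 0.0, 0.15, 0.04], [-0.22, -0.03, 0.1, 0.0, 0.14, 0.04], [-0.22, -0.02, 0.09, -0.01, 0.15, 0.05], [-0.22, -0.03, 0.1, 0.0, 0.14, 0.04], [-0.22, -0.02, 0.08, 0.0, 0.15, 0.04]]
[[-0.16, 0.0, -0.01, 0.0, 0.1, 0.0], [-0.16, 0.0, -0.01, 0.0, 0.1, 0.0], [-0.16, 0.0, -0.01, 0.0, 0.1, 0.0], [-0.17, 0.0, -0.02, 0.0, 0.11, 0.0], [-0.16, 0.0, -0.02, 0.0, 0.1, 0.0]]
[[-0.16, 0.0, -0.02, 0.0, 0.1, 0.0], [-0.16, 0.0, -0.02, 0.0, 0.1, 0.0], [-0.16, 0.0, -0.02, 0.0, 0.1, 0.0], [-0.16, 0.0, -0.02, 0.0, 0.1, 0.0], [-0.16, 0.0, -0.03, 0.0, 0.1, 0.0]]
[[-0.04, 0.0, -0.05, 0.0, 0.15, 0.0], [-0.03, 0.0, -0.04, 0.0, 0.14, 0.0], [-0.04, 0.0, -0.05, 0.0, 0.15, 0.0], [-0.03, 0.0, -0.04, 0.0, 0.15, 0.0], [-0.03, 0.0, -0.05, 0.0, 0.14, 0.0]]
[[-0.02, 0.0, -0.03, 0.0, 0.09, 0.0], [-0.02, 0.0, -0.03, 0.0, 0.09, 0.0], [-0.02, 0.0, -0.02, 0.0, 0.08, 0.0], [-0.03, 0.0, -0.03, 0.0, 0.09, 0.0], [-0.02, 0.0, -0.03, 0.0, 0.09, 0.0]]
```

jog_arm:
  plan:
    - [[-0.22,-0.03,0.1,0,0.15,0.04,-1],[-0.22,-0.03,0.1,0,0.15,0.04,-1],[-0.22,-0.03,0.1,0,0.15,0.04,-1],[-0.22,-0.03,0.1,0,0.15,0.04,-1],[-0.22,-0.03,0.1,0,0.15,0.04,-1]]

```text
t: 10.58
eef_pos: [550.9, -31.5, 159.7]
orientation: [-2.326, -2.018, -0.105]
force: [0.9, -0.5, -2.6]
opening: 13.7
gripper_force: 30.0
```

Run:
```python
from h import *
p,r,o=state();print(p,r.as_matrix().round(3))
plan([(*pour(12,52,80),10),(*pour(16,52,80),5),(*pour(18,52,80),5)])
```

```text
[550.88935566 -31.46408459 159.6687476 ] [[ 0.14   0.99   0.012]
 [ 0.986 -0.141  0.09 ]
 [ 0.091 -0.001 -0.996]]
[[-0.14, 0.0, 0.01, 0.0, 0.1, 0.0], [-0.13, 0.0, 0.0, 0.0, 0.1, 0.0], [-0.14, 0.0, 0.0, 0.0, 0.1, 0.0], [-0.14, 0.01, 0.0, 0.0, 0.09, 0.0], [-0.13, 0.0, 0.0, 0.0, 0.1, 0.0]]
[[-0.14, 0.0, 0.0, -0.01, 0.1, 0.0], [-0.13, 0.0, -0.01, 0.0, 0.1, 0.0], [-0.14, 0.0, 0.0, 0.0, 0.1, 0.0], [-0.14, 0.0, -0.01, 0.0, 0.1, 0.0], [-0.13, 0.01, -0.01, 0.0, 0.1, 0.0]]
[[-0.03, 0.0, -0.04, 0.0, 0.12, 0.0], [-0.03, 0.0, -0.03, 0.0, 0.11, 0.0], [-0.03, 0.0, -0.04, 0.0, 0.12, 0.0], [-0.02, 0.0, -0.04, 0.0, 0.11, 0.0], [-0.03, 0.0, -0.03, 0.0, 0.12, 0.0]]
[[-0.01, 0.0, -0.02, 0.0, 0.06, 0.0], [-0.02, 0.0, -0.02, 0.0, 0.06, 0.0], [-0.01, 0.0, -0.02, 0.0, 0.05, 0.0], [-0.02, 0.0, -0.02, 0.0, 0.06, 0.0], [-0.01, 0.0, -0.02, 0.0, 0.06, 0.0]]
```

jog_arm:
  plan:
    - [[-0.14,0,0,0,0.1,0,-1],[-0.14,0,0,0,0.1,0,-1],[-0.14,0,0,0,0.1,0,-1],[-0.14,0,0,0,0.1,0,-1],[-0.14,0,0,0,0.1,0,-1]]

```text
t: 11.2
eef_pos: [548.1, -51.6, 157.5]
orientation: [-2.293, -1.992, -0.172]
force: [0.2, -0.0, -2.6]
opening: 13.6
gripper_force: 30.0
```

jog_arm:
  plan:
    - [[-0.14,0,-0.01,0,0.1,0,-1],[-0.14,0,-0.01,0,0.1,0,-1],[-0.14,0,-0.01,0,0.1,0,-1],[-0.14,0,-0.01,0,0.1,0,-1],[-0.1,0,-0.01,0,0.1,0,-1]]

```text
t: 11.82
eef_pos: [545.3, -71.3, 155.6]
orientation: [-2.26, -1.962, -0.238]
force: [-0.3, -0.8, -3.2]
opening: 13.6
gripper_force: 30.0
```

Run:
```python
from h import *
p,r,o=state();print(p,np.degrees(np.arcsin(r.as_matrix()[2,0])),o['force'], 'lip',p+r.apply([-80,0,59]),C+yh*52)
c=cap('scene','s2.png')
for k,z in dict(ball_center=100,scoop_lip=80,dish_grip=118,dish_tab=36).items():
      for d in spot_point('scene',k)[:1]:
        u,v=d['point'][0]*640,d['point'][1]*480
        print(k,round(d['conf'],2),round(u),round(v),atz(c,u,v,z).round(1))
b=c['color'][:,:,::-1]
cv2.imwrite('pics/c2.png',cv2.resize(b[200:360,220:420],(800,600)))
```

```text
[545.28168872 -71.34647454 155.56670172] 12.074518111013 [-0.33006592 -0.76702448 -3.1663742 ] lip [ 535.95113116 -136.57078648   81.13734039] [ 536.32686406 -137.0187698 ]
ball_center 0.49 334 265 [547.2 -37.5 100. ]
scoop_lip 0.96 390 168 [423.3 263.5  80. ]
dish_grip 0.82 268 298 [ 529.4 -186.9  118. ]
dish_tab 0.92 306 299 [ 540.2 -105.2   36. ]
```

View pics/c2.png

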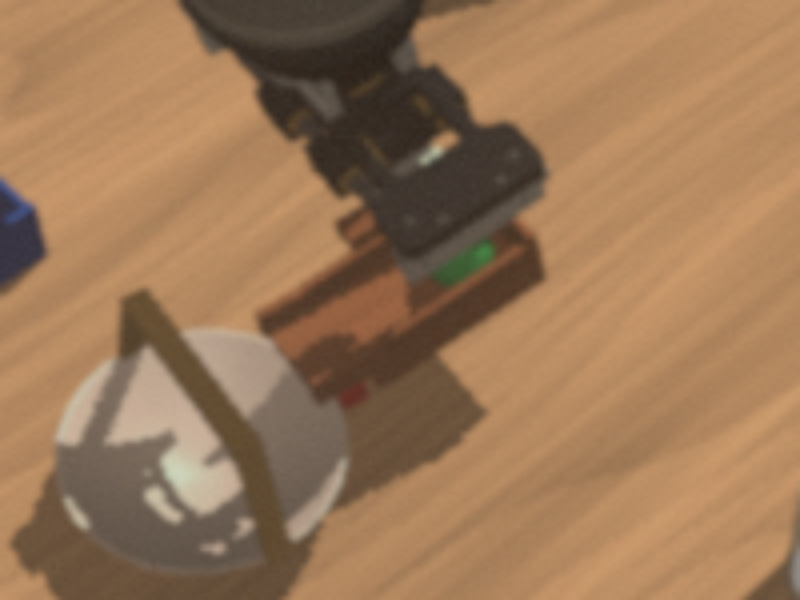

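The lip is over the rim on the tab side at crop (290,360), and the ball is still at the back (465,260). I'll tilt further, slowly.

jog_arm:
  plan:
    - [[-0.03,0,-0.04,0,0.12,0,-1],[-0.03,0,-0.04,0,0.12,0,-1],[-0.03,0,-0.04,0,0.12,0,-1],[-0.03,0,-0.04,0,0.12,0,-1],[-0.03,0,-0.04,0,0.12,0,-1]]

```text
t: 12.7
eef_pos: [544.5, -77.0, 160.5]
orientation: [-2.219, -1.927, -0.315]
force: [-0.1, -0.2, -2.0]
opening: 13.9
gripper_force: 30.0
```

jog_arm:
  plan:
    - [[0,0,0,0,0,0,-1],[0,0,0,0,0,0,-1],[0,0,0,0,0,0,-1],[0,0,0,0,0,0,-1],[0,0,0,0,0,0,-1]]

```text
t: 13.32
eef_pos: [544.5, -76.6, 160.4]
orientation: [-2.219, -1.927, -0.314]
force: [0.0, -0.8, -2.6]
opening: 13.7
gripper_force: 30.0
```

```bash
cat >> h.py <<'E'
def green():
    c=cap('scene');m=cv2.inRange(cv2.cvtColor(c['color'],cv2.COLOR_RGB2HSV),(45,120,40),(75,255,255))
    k=np.zeros_like(m);k[200:360,220:385]=m[200:360,220:385]
    n,_,st,ce=cv2.connectedComponentsWithStats(k)
    return c,[(int(st[i,4]),ce[i].round(1)) for i in range(1,n) if st[i,4]>5]
E
python3 - <<'E'
from h import *
p,r,o=state();print(p,np.degrees(np.arcsin(r.as_matrix()[2,0])),o['force'])
print(green()[1])
E
```

```text
[544.50563342 -76.64784675 160.36339534] 16.154226617449904 [ 0.00557532 -0.83783239 -2.61392142]
[(47, array([269. , 322.7]))]
```

Run:
```python
from h import *
c,g=green()
print(g,atz(c,*g[0][1],29),proj(c,[*C,29]))
P=C+yh*190;plan([((*P,190),down(-8.1,0),10),])
```

```text
[(60, array([269., 322.]))] [ 526.66415372 -191.61550693   29.        ] (np.float64(270.97647128427485), np.float64(321.8367002494542))
[[0.27, 0.0, -0.02, 0.0, -0.23, 0.0], [0.28, 0.0, -0.03, 0.0, -0.24, 0.0], [0.27, 0.0, -0.04, 0.0, -0.23, 0.0], [0.27, 0.01, -0.05, 0.0, -0.24, 0.0], [0.27, 0.0, -0.05, -0.01, -0.23, 0.0]]
[[0.27, 0.0, -0.07, 0.0, -0.24, 0.0], [0.27, 0.0, -0.06, 0.0, -0.23, 0.0], [0.26, 0.0, -0.08, 0.0, -0.24, 0.0], [0.26, 0.0, -0.09, 0.0, -0.23, 0.0], [0.26, 0.0, -0.09, 0.0, -0.24, 0.01]]
```

jog_arm:
  plan:
    - [[0.27,0,-0.2,0,-0.23,0,-1],[0.28,0,-0.1,0,-0.23,0,-1],[0.27,0,-0.04,0,-0.23,0,-1],[0.3,0,-0.05,0,-0.23,0,-1],[0.3,0,-0.05,0,-0.23,0,-1]]

```text
t: 14.05
eef_pos: [549.9, -38.6, 182.8]
orientation: [-2.297, -1.995, -0.164]
force: [-0.1, -0.3, -1.7]
opening: 14.1
gripper_force: 30.0
```

jog_arm:
  plan:
    - [[0.4,0,-0.07,0,-0.24,0,-1],[0.4,0,-0.06,0,-0.23,0,-1],[0.4,0,-0.08,0,-0.24,0,-1],[0.4,0,-0.05,0,-0.23,0,-1],[0.4,0,-0.05,0,-0.24,0,-1]]

```text
t: 14.68
eef_pos: [558.2, 19.8, 197.3]
orientation: [-2.371, -2.058, -0.001]
force: [-0.4, 0.5, -1.4]
opening: 13.9
gripper_force: 30.0
```

Run:
```python
from h import *
c,g=green()
print(g,state()[0])
P=C+yh*230;plan([((*P,95),down(-8.1,0),10),((*P,89),down(-8.1,0),5)])
```

```text
[(53, array([269.5, 319. ]))] [558.59564856  22.32704218 197.27313898]
[[0.06, 0.0, 0.34, 0.0, 0.0, 0.0], [0.05, 0.0, 0.34, 0.0, 0.0, 0.01], [0.06, 0.01, 0.34, 0.0, 0.0, 0.0], [0.06, 0.0, 0.34, 0.0, 0.0, 0.0], [0.05, 0.0, 0.34, 0.0, 0.0, 0.0]]
[[0.06, 0.0, 0.35, -0.01, 0.0, 0.01], [0.06, 0.0, 0.34, 0.0, 0.0, 0.0], [0.05, 0.0, 0.34, 0.0, -0.01, 0.0], [0.06, 0.01, 0.34, 0.0, 0.0, 0.01], [0.06, 0.0, 0.34, 0.0, 0.0, 0.0]]
[[0.0, 0.0, 0.04, 0.0, 0.0, 0.0], [0.0, 0.0, 0.04, 0.0, 0.0, 0.0], [0.0, 0.0, 0.04, 0.0, 0.0, 0.0], [0.0, 0.0, 0.04, 0.0, 0.0, 0.0], [0.0, 0.0, 0.04, 0.0, 0.0, 0.0]]
```

jog_arm:
  plan:
    - [[0.06,0,0.4,0,0,0,-1],[0.06,0,0.7,0,0,0,-1],[0.06,0,0.7,0,0,0,-1],[0.06,0,0.6,0,0,0,-1],[0.06,0,0.6,0,0,0,-1]]

```text
t: 15.35
eef_pos: [559.2, 28.0, 105.9]
orientation: [-2.371, -2.057, -0.001]
force: [0.3, 0.3, -1.8]
opening: 13.9
gripper_force: 30.0
```

jog_arm:
  plan:
    - [[0,0,0.3,0,0,0,-1],[0,0,0.15,0,0,0,-1],[0,0,0.08,0,0,0,-1],[0,0,0.06,0,0,0,-1],[0,0,0,0,0,0,-1]]

```text
t: 15.98
eef_pos: [559.5, 28.6, 89.6]
orientation: [-2.37, -2.058, -0.002]
force: [-0.4, 0.1, -1.7]
opening: 14.0
gripper_force: 30.0
```

jog_arm:
  plan:
    - [[0,0,0.04,0,0,0,-1],[0,0,0.03,0,0,0,-1],[0,0,0,0,0,0,-1],[0,0,0,0,0,0,-1],[0,0,0,0,0,0,-1]]

```text
t: 16.6
eef_pos: [560.2, 28.8, 88.9]
orientation: [-2.37, -2.058, -0.005]
force: [-7.5, 0.2, 25.6]
opening: 13.4
gripper_force: 30.0
```

jog_arm:
  plan:
    - [[0,0,-0.04,0,0,0,-1],[0,0,0,0,0,0,-1],[0,0,0,0,0,0,1],[0,0,0,0,0,0,1],[0,0,0,0,0,0,1]]

```text
t: 17.23
eef_pos: [559.2, 28.5, 88.4]
orientation: [-2.37, -2.058, -0.001]
force: [-0.2, -0.3, -0.5]
opening: 40.0
gripper_force: 0.0
```

jog_arm:
  plan:
    - [[0,0,0,0,0,0,1],[0,0,0,0,0,0,1],[0,0,-0.3,0,0,0,1],[0,0,-0.8,0,0,0,1],[0,0,-1,0,0,0,1]]

```text
t: 17.85
eef_pos: [559.1, 28.2, 152.5]
orientation: [-2.37, -2.058, -0.0]
force: [0.2, 0.2, 0.3]
opening: 90.6
gripper_force: 0.0
```

Run:
```python
from h import *
p,r,o=state();print(p,o['opening'],o['joint_positions'])
plan([((560,35,200),down(10),5),((529,-188.5,200),down(81.9),15)])
```

```text
[559.13358185  28.22706743 152.48308893] 90.62060643379242 [-0.68435714  0.34537894  0.64418671  1.94770917 -0.2589202   0.93139459
 -0.05297219]
[[0.05, 0.0, -0.32, 0.0, 0.0, -0.53], [0.04, 0.0, -0.31, 0.0, -0.01, -0.52], [0.05, 0.01, -0.32, -0.01, 0.0, -0.53], [0.04, 0.0, -0.32, 0.0, 0.0, -0.52], [0.05, 0.01, -0.31, 0.0, -0.01, -0.53]]
[[-0.48, -0.15, 0.0, 0.0, 0.0, -0.7], [-0.46, -0.2, 0.0, 0.0, 0.0, -0.69], [-0.45, -0.23, 0.0, 0.0, 0.0, -0.7], [-0.42, -0.27, 0.0, 0.0, 0.0, -0.7], [-0.4, -0.3, 0.0, 0.0, 0.0, -0.7]]
[[-0.37, -0.33, 0.0, 0.0, 0.0, -0.69], [-0.35, -0.37, 0.0, 0.0, 0.0, -0.7], [-0.31, -0.39, 0.0, 0.0, 0.0, -0.7], [-0.28, -0.42, 0.0, 0.0, 0.0, -0.69], [-0.24, -0.43, 0.0, 0.0, 0.0, -0.7]]
[[-0.21, -0.46, 0.0, 0.0, 0.0, -0.7], [-0.16, -0.48, 0.0, 0.0, 0.0, -0.69], [-0.13, -0.48, 0.0, 0.0, 0.0, -0.7], [-0.09, -0.5, 0.0, 0.0, 0.0, -0.7], [-0.04, -0.49, 0.0, 0.0, 0.0, -0.7]]
```

jog_arm:
  plan:
    - [[0.05,0,-0.32,0,0,-0.5,1],[0.05,0,-0.32,0,0,-0.53,1],[0.05,0,-0.32,0,0,-0.53,1],[0.05,0,-0.32,0,0,-0.53,1],[0.05,0,-0.32,0,0,-0.53,1]]

```text
t: 18.48
eef_pos: [559.6, 35.7, 200.5]
orientation: [-2.017, -2.406, -0.003]
force: [0.2, 0.4, 0.2]
opening: 93.9
gripper_force: 0.0
```

jog_arm:
  plan:
    - [[-0.48,-0.15,0,0,0,-0.7,1],[-0.46,-0.2,0,0,0,-0.7,1],[-0.45,-0.23,0,0,0,-0.7,1],[-0.42,-0.27,0,0,0,-0.7,1],[-0.4,-0.3,0,0,0,-0.7,1]]

```text
t: 19.1
eef_pos: [549.1, -39.4, 200.0]
orientation: [-1.47, -2.775, -0.003]
force: [-1.0, 1.1, -0.3]
opening: 93.7
gripper_force: 0.0
```

jog_arm:
  plan:
    - [[-0.37,-0.33,0,0,0,-0.7,1],[-0.35,-0.37,0,0,0,-0.7,1],[-0.31,-0.39,0,0,0,-0.7,1],[-0.28,-0.42,0,0,0,-0.7,1],[-0.24,-0.43,0,0,0,-0.7,1]]

```text
t: 19.73
eef_pos: [539.0, -113.8, 199.9]
orientation: [-0.86, -3.021, -0.003]
force: [0.7, -0.2, -0.7]
opening: 93.9
gripper_force: 0.0
```

jog_arm:
  plan:
    - [[-0.2,-0.46,0,0,0,-0.7,1],[-0.16,-0.48,0,0,0,-0.7,1],[-0.13,-0.48,0,0,0,-0.7,1],[-0.09,-0.5,0,0,0,-0.7,1],[-0.05,-0.5,0,0,0,-0.7,1]]

```text
t: 20.35
eef_pos: [528.9, -188.6, 199.7]
orientation: [-0.211, -3.134, -0.003]
force: [1.0, 0.3, 0.6]
opening: 94.1
gripper_force: 0.0
```

Run:
```python
from h import *
p,r,o=state();print(p,np.degrees(np.arctan2(*r.as_matrix()[[1,0],1])),o['joint_positions'])
c=cap('wrist','w1.png')
for k,z in dict(dish=0,dish_in=11,dish_grip=118,dish_tab=36,ball_center=29,camera_lens=105).items():
    for d in spot_point('wrist',k)[:1]:
        u,v=d['point'][0]*640,d['point'][1]*480
        print(k,round(d['conf'],2),round(u),round(v),atz(c,u,v,z,True).round(1))
```

```text
[ 528.88584758 -188.56654279  199.69272804] 82.29843884198044 [-0.16740746  0.263848    0.47606196  1.89083415 -0.14309194  1.02065929
  1.80613303]
dish 0.7 315 206 [ 527.4 -187.1    0. ]
dish_in 0.84 312 212 [ 530.5 -191.1   11. ]
dish_grip 0.67 316 239 [ 527.5 -187.6  118. ]
dish_tab 0.96 401 214 [ 538.7 -105.8   36. ]
camera_lens 0.81 311 436 [ 743.1 -221.2  105. ]
```

View pics/w1.png

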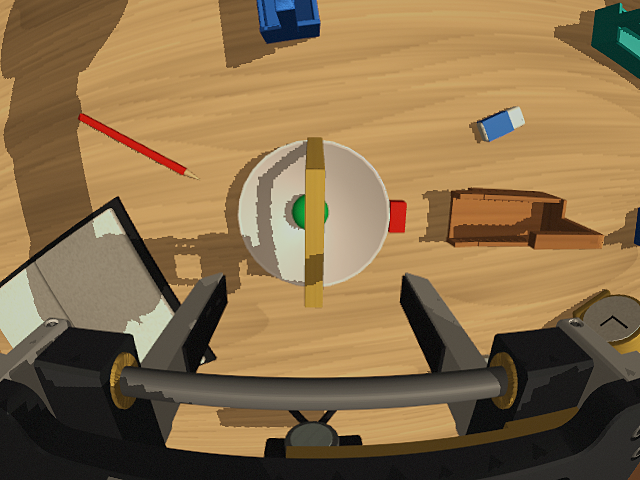

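The wrist view shows the scoop upright at (520,218) and the ball in the dish's middle (310,211). The bar is centred between the fingers at (316,235). I'll go down and grip.

jog_arm:
  plan:
    - [[0.04,0.03,0.6,0,0,0,1],[0,0,0.9,0,0,0,1],[0,0,0.9,0,0,0,1],[0,0,0.7,0,0,0,1],[0,0,0.26,0,0,0,1]]

```text
t: 21.32
eef_pos: [526.8, -186.1, 96.3]
orientation: [-0.215, -3.131, -0.004]
force: [0.3, 0.2, -0.5]
opening: 93.9
gripper_force: 0.0
```

jog_arm:
  plan:
    - [[0,0,0,0,0,0,-1],[0,0,0,0,0,0,-1],[0,0,0,0,0,0,-1],[0,0,0,0,0,0,-1],[0,0,0,0,0,0,-1]]

```text
t: 21.95
eef_pos: [527.9, -186.6, 98.4]
orientation: [-0.215, -3.134, -0.004]
force: [0.4, 0.7, -0.7]
opening: 47.3
gripper_force: 0.0
```

jog_arm:
  plan:
    - [[0,0,0,0,0,0,-1],[0,0,0,0,0,0,-1],[0,0,0,0,0,0,-1],[0,0,0,0,0,0,-1],[0,0,0,0,0,0,-1]]

```text
t: 22.58
eef_pos: [527.8, -186.7, 98.2]
orientation: [-0.215, -3.133, -0.004]
force: [0.4, -1.5, -1.2]
opening: 13.6
gripper_force: 30.0
```

Gripped. Now a slow lift of about 100 mm.

jog_arm:
  plan:
    - [[0,0,-0.1,0,0,0,-1],[0,0,-0.2,0,0,0,-1],[0,0,-0.3,0,0,0,-1],[0,0,-0.4,0,0,0,-1],[0,0,-0.4,0,0,0,-1]]

```text
t: 23.2
eef_pos: [528.0, -186.7, 141.3]
orientation: [-0.215, -3.134, -0.004]
force: [0.1, 0.5, -4.3]
opening: 13.4
gripper_force: 30.0
```

jog_arm:
  plan:
    - [[0,0,-0.4,0,0,0,-1],[0,0,-0.4,0,0,0,-1],[0,0,-0.4,0,0,0,-1],[0,0,-0.3,0,0,0,-1],[0,0,-0.2,0,0,0,-1]]

```text
t: 23.82
eef_pos: [528.0, -186.8, 191.8]
orientation: [-0.215, -3.134, -0.004]
force: [0.2, -0.9, -4.2]
opening: 13.7
gripper_force: 30.0
```

Run:
```python
from h import *
p,r,o=state();print(p,np.degrees(np.arctan2(*r.as_matrix()[[1,0],1])),o['force'],o['joint_positions'])
print(np.degrees(np.arctan2(-221.3+188,744-528)))
c,g=green();print(g,proj(c,[*p[:2],p[2]-99+29]))
plan([((528,-188,200),down(-8.7),20)])
```

```text
[ 527.96999821 -186.82188784  191.78598924] 82.15388916764873 [ 0.21363949 -0.85444329 -4.21160143] [-0.16955502  0.27049655  0.47628811  1.90210763 -0.14835209  1.00412903
  1.80587213]
-8.764100827877995
[(38, array([267.1, 292.6]))] (np.float64(267.86713427739994), np.float64(296.85109555876164))
[[0.0, 0.0, -0.01, 0.0, 0.0, 0.66], [0.0, 0.0, -0.02, 0.0, 0.0, 0.66], [0.0, -0.01, -0.01, 0.0, 0.0, 0.66], [0.0, 0.0, -0.01, 0.0, 0.0, 0.66], [0.0, 0.0, -0.01, 0.0, -0.01, 0.66]]
[[0.0, 0.0, -0.02, 0.0, 0.0, 0.66], [0.0, 0.0, -0.01, 0.0, 0.0, 0.66], [0.0, 0.0, -0.01, 0.01, 0.0, 0.67], [0.0, 0.0, -0.02, 0.0, 0.0, 0.66], [-0.01, -0.01, -0.01, 0.0, 0.0, 0.66]]
[[0.0, 0.0, -0.01, 0.0, 0.0, 0.66], [0.0, 0.0, -0.01, 0.0, 0.0, 0.66], [0.0, 0.0, -0.02, 0.0, 0.0, 0.66], [0.0, 0.0, -0.01, 0.0, 0.0, 0.66], [0.0, 0.0, -0.01, 0.0, 0.0, 0.66]]
[[0.0, 0.0, -0.02, 0.0, 0.0, 0.66], [-0.01, 0.0, -0.01, 0.0, -0.01, 0.66], [0.0, 0.0, -0.01, 0.0, 0.0, 0.66], [0.0, 0.0, -0.01, 0.0, 0.0, 0.66], [0.0, 0.0, -0.02, 0.0, 0.0, 0.66]]
```

jog_arm:
  plan:
    - [[0,0,-0.01,0,0,0.3,-1],[0,0,-0.01,0,0,0.6,-1],[0,0,-0.01,0,0,0.7,-1],[0,0,-0.01,0,0,0.7,-1],[0,0,-0.01,0,0,0.7,-1]]

```text
t: 24.5
eef_pos: [527.6, -186.8, 192.3]
orientation: [-0.779, -3.041, -0.003]
force: [0.3, 0.4, -4.9]
opening: 13.9
gripper_force: 30.0
```

jog_arm:
  plan:
    - [[0,0,-0.01,0,0,0.7,-1],[0,0,-0.01,0,0,0.7,-1],[0,0,-0.01,0,0,0.7,-1],[0,0,-0.01,0,0,0.7,-1],[0,0,-0.01,0,0,0.7,-1]]

```text
t: 25.12
eef_pos: [527.7, -186.7, 193.8]
orientation: [-1.395, -2.812, -0.002]
force: [0.2, 0.2, -3.7]
opening: 13.9
gripper_force: 30.0
```

jog_arm:
  plan:
    - [[0,0,-0.01,0,0,0.7,-1],[0,0,-0.01,0,0,0.7,-1],[0,0,-0.01,0,0,0.7,-1],[0,0,-0.01,0,0,0.7,-1],[0,0,-0.01,0,0,0.7,-1]]

```text
t: 25.75
eef_pos: [527.7, -186.7, 195.3]
orientation: [-1.951, -2.459, -0.002]
force: [1.4, 0.1, -2.7]
opening: 13.8
gripper_force: 30.0
```

jog_arm:
  plan:
    - [[0,0,-0.01,0,0,0.7,-1],[0,0,-0.01,0,0,0.7,-1],[0,0,-0.01,0,0,0.65,-1],[0,0,-0.01,0,0,0.6,-1],[0,0,0,0,0,0.5,-1]]

```text
t: 26.38
eef_pos: [527.7, -186.7, 196.5]
orientation: [-2.377, -2.049, -0.001]
force: [0.9, 0.6, -4.4]
opening: 13.6
gripper_force: 30.0
```

jog_arm:
  plan:
    - [[0,0,0,0,0,0,-1],[0,0,0,0,0,0,-1],[0,0,0,0,0,0,-1],[0,0,0,0,0,0,-1],[0,0,0,0,0,0,-1]]

```text
t: 27.0
eef_pos: [527.9, -186.9, 196.9]
orientation: [-2.374, -2.054, -0.002]
force: [1.0, -0.8, -4.5]
opening: 13.6
gripper_force: 30.0
```

Run:
```python
from h import *
p,r,o=state();print(p,np.degrees(np.arctan2(*r.as_matrix()[[1,0],1])),r.as_matrix()[:,2].round(3),o['force'],o['opening'],o['gripper_force'])
c,g=green();print(g,[atz(c,*q[1],p[2]-99+29) for q in g])
for k,z in dict(dish_in=p[2]-88,dish_tab=p[2]-63,camera_lens=105,dish_grip=p[2]+19,ball_center=p[2]-70).items():
    for d in spot_point('scene',k)[:1]:
        u,v=d['point'][0]*640,d['point'][1]*480
        print(k,round(d['conf'],2),round(u),round(v),atz(c,u,v,z).round(1))
cv2.imwrite('pics/s3.png',cv2.resize(c['color'][200:440,200:460,::-1],(780,600)))
```

```text
[ 527.87227743 -186.87676727  196.94803994] -8.260078414102288 [-0.001  0.003 -1.   ] [ 0.9860438  -0.82102535 -4.51330818] 13.59336521484156 29.990538954734802
[(58, array([268. , 290.3]))] [array([ 519.96269617, -179.59471485,  126.94803994])]
dish_in 0.65 270 304 [ 535.5 -190.3  108.9]
dish_tab 0.62 297 326 [ 613.  -190.8  133.9]
camera_lens 0.58 336 399 [ 743.3 -219.7  105. ]
ball_center 0.86 268 292 [ 522.1 -182.3  126.9]
```

View pics/s3.png

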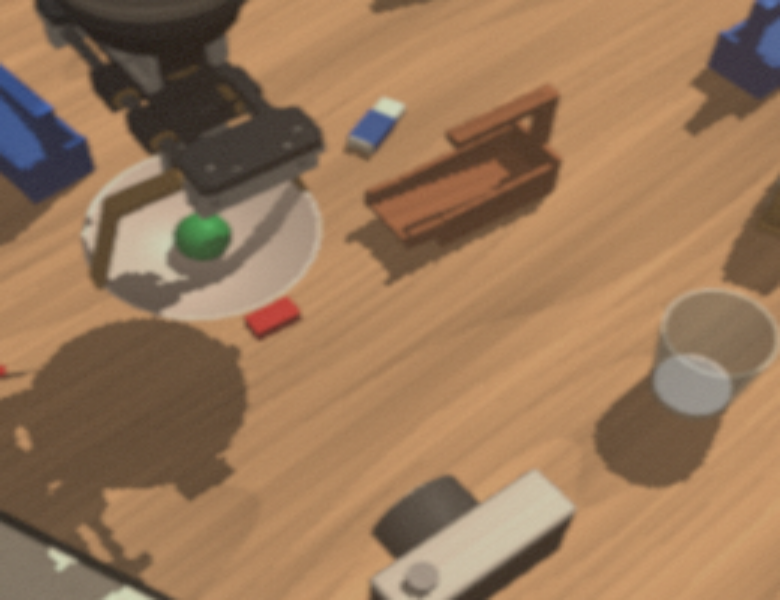

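The view shows the dish held level with the ball in its middle (crop 203,234). The red tab (272,317) points at the camera lens, and the scoop stands upright and clear. I'll hand the job in.

```bash
python3 -c "
from station import finish_job
print(finish_job())"
```

```text
the job is handed in; nothing more can be done
None
```

I handed the job in (the program gave no verdict). The ball is in the dish, the scoop is back upright and clear, and the arm is holding the dish level about 10 cm up with its red tab facing the camera.

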